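# Close up a lidded-mug gift box

### The arm

A 6-joint arm with a two-finger parallel gripper is mounted at the origin on the work surface. World frame = base frame: x ahead of the robot, y to its left, z up, the work surface at z = 0. Lengths are in mm, angles in rad, forces in N, time in s.
With the tool pointing down it reaches from about 350 to 875 mm from the base axis. Payload 4.2 kg.
Tool frame: the origin (TCP) lies between the finger pads; the fingertips stand 8 mm ahead of it and the grasp point (between the pads) lies 11 mm behind it; z points along the fingers, y is the line along which they close (so a half turn about z gives the same grasp; the last joint's range is limited). The gripper opens to 85 mm and grips with 20 to 120 N. Pads are 22 mm wide; open, the fingers measure 114 mm over their backs; the gripper's body (76 mm by 85 mm) begins 54 mm behind the grasp point. The pads swing forward as they close: fully open they stand 13 mm farther back than shut.
Start: joints at [-0.954, 0.385, 0.008, 0, -1.194, -0.259], TCP at [218.898, -585.391, 239.312] pointing down, gripper open.
Joint ranges: [-3.14, 3.14], [-1.21, 2.06], [-1.07, 1.41], [-3.16, 2.05], [-2.99, -0.16], [-3.1, 3.1]. Speed limits (rad/s): [2.79, 2.79, 3.14, 3.14, 3.14, 3.14].

### API

Orientations are given as a unit quaternion [x, y, z, w].
In Python, from bench import read_state, get_image, camera_params, job_done gives the robot as it stands.
- The arm moves only by the tool drive_tool, never from a script. Its argument "moves" is a list that holds one entry, the list of rows, each a list of 7 numbers: the shift along the tool's x, y, z in m, then the turn, a rotation vector about the tool's x, y, z in rad, then the closure in counts, from 0 (fully open) to 255 (shut). A call has 1 to 8 rows; each row shifts and turns the commanded pose from where the row before left it, along the tool's axes as they then stand; what a row does not reach is not made up. A row lasts 1/12 s, in which the tool goes at most 41.7 mm and 7.16 degrees, less where a joint would pass 70% of its speed; a pose out of reach is approached as far as the arm can. A call is refused whole if a number of a shift passes 0.0417 or a number of a turn 0.125, either way. A call with a gripper value outside its range is refused whole. The fingers move at their own pace and stop on an object; the grip force is fixed at half the most. Time passes only in rows, so rows that do not move let the fingers close. It gives the time, the measured TCP pose, the force and the opening at its end, in the units of the state.
- read_state(): the state, without advancing time (a new reading comes with each control period).
- get_image(name): name is "scene" or "top" or "wrist"; returns the picture (420x560x3 uint8, blue, green, red); there is no depth.
- camera_params(name): a dict with "mtx" (3x3 intrinsics, pixels), "extrinsics" (4x4, takes a point from camera to world coordinates). Camera axes: x right, y up, looking along -z (the intrinsics and any distortion apply to the point x, -y, -z); pixel columns grow to the right and rows downward; lengths in mm; the calibration is good to about 2 mm. A picture is of the moment at which its call begins: read the wrist's pose just before it. camera_params takes no time and is no camera call; for the wrist camera it gives the pose at the moment of the call.
- job_done(): hands the job in, once; it reports no verdict.
The state is a dict: "clock": time; "joints": joint angles; "joint_vel": joint speeds; "joint_efforts": joint torques, N m; "position": TCP position; "ee_rot": TCP orientation; "contact_force": force on the tool from outside, world axes, zero at the start; "wrist_torque": the same for the moment, N m; "gripper_width": finger opening in mm.
Only numpy, scipy, OpenCV 4.12 (cv2) and the standard library are available. Lean on these libraries where they do the work, as an engineer would, in place of code of your own. Each camera call takes 0.05 s, during which the arm holds its last target. There are 200 camera calls.

### The job

The slide-lid gift box in the sloping packing stand holds a blue mug that still lacks its lid. Slide the box's wooden cover open, set the matching blue lid squarely down on the mug without dropping it, then slide the cover fully shut over it. Leave the other lids, the white mugs, the tape roll and the bottle where they are.

Things in the scene. Friction and masses are not known exactly. Their poses are not given: they have to be found in the camera images.
- stand: green steel packing stand, fixed on the table; its deck leans 25 deg towards its front (-x), so the box in it is tipped. Origin on the table, x from front to back, z up. Frame 200 x 120; box and cover above it reach from x = -36 to +200, at most 300 above the table (cover open)
- box: pine slide-lid gift box 140 (x) x 108 (y) x 149 (z), fixed in the stand. Origin: centre of its underside. z: square to its cover, 25 deg from vertical towards the stand's front; x: up the slope, the way the cover opens. Walls 8 thick. Cover's top face at z = 143; side lips at y = 46 to 54 either side rise 6 above it, end walls do not. In it a fixed blue mug, diameter 82, handle up the slope
- mug_rim (a point): centre of the mouth (bore 73) of the blue mug in the box, level with its rim: x = -18, y = 0, z = 104 in the box's frame, 32 below the underside of the cover
- cover (a joint): how far the box's brown wooden cover (6.5 thick, 97 wide) is open, in m: 0 fully shut, 0.105 fully open (stops). It slides along the box's x, opening up the slope, and starts at most 0.06 open. Drag about 2.5 N; it stays where it is left. Its lower edge is at x = -66 of the box when shut; open less than 0.09 it is in the lid's way
- cover_grip (a point): centre of the dark finger bar on the cover, 12 along the box's x, 40 along y, standing 15 above the cover's top face; this point is 8 above that face, on the middle line, 26 from the cover's lower edge, and moves with the cover
- lid_blue: blue ceramic lid, 0.13 kg, for the blue mug. Flange of diameter 83, 8 thick; below it a locating rim, diameter 68, 7 deep, that goes into the mug (2 play). Origin: centre of the flange's underside; seated it meets mug_rim. On top a grip bar, 32 along x, 14 along y, from 8 to 28 above the origin; seated, its top is 4 below the cover. It lies on the board, bar up, origin 13 above the table
- lid_white: the same lid in white, not wanted; leave it alone
- lid_yellow: the same lid in yellow, not wanted; leave it alone
- mug_a: white mug standing on the board, diameter 82, 92 tall, origin at the centre of its underside, handle along its +x out to 73 from the axis; leave it alone
- mug_b: the same as mug_a
- mug_c: the same as mug_a
- tape: roll of brown packing tape lying flat beside the stand, diameter 96, 48 tall, origin at the centre of its underside; leave it alone
- cleaner: white cleaner bottle standing beside the stand, diameter 54, 165 tall, origin at the centre of its underside; leave it alone
- board: plywood carrier board 270 (x) x 360 (y) x 6, fixed, with the lids and white mugs on it in two rows of three, about 115 apart. Origin: centre of its underside
There are look-alikes about, which are no part of the job. There is more than one size of the lid_blue; the job needs the largest.

How it is judged:
By the outcome, as a careful person would: the job done as asked, in the order asked, and still so for the second after the job is handed in, with the robot touching nothing.
It also fails if it takes over 69 s, if anything falls off the work surface, if the arm or the gripper's body presses on something with over 40 N, if the wrist force passes 120 N, or if a joint passes its speed limit or range.

## Working session

There is one attempt and no reset: what is moved stays moved. The work goes in short steps, Python scripts to look and compute and a tool call to move; the robot and the scene stay as the last step left them, time stands still between calls to the robot, and variables do not carry over. Pictures are saved under pics/ and viewed, on a budget of 10 in all, crops included, one or two more only if the job needs it, and the job is handed in when it is done.

Besides the shell and the picture viewer there is one more tool, called after ">>>" as a command line: name --argument value ..., lists and objects as JSON in quotes. drive_tool: Moves the arm, as the interface text tells. Its arguments: {"type":"object","properties":{"moves":{"type":"array"}},"required":["moves"]}

```bash
ls; mkdir -p pics; python3 - <<'E'
from bench import *
import cv2,json
s=read_state();print(s)
for n in("scene","top"):
    im=get_image(n);cv2.imwrite(f"pics/{n}0.png",im)
    p=camera_params(n);print(n,p)
E
```

```text
pics
{'clock': 0.0, 'joints': array([-9.54401497e-01,  3.85525640e-01,  6.63589042e-03, -5.29701727e-04,
       -1.19396972e+00, -2.58573296e-01]), 'joint_vel': array([-0.00072108, -0.00062137,  0.00044436, -0.00149899,  0.00041491,
        0.00099646]), 'joint_efforts': array([-7.31951741e-05, -3.92288768e+01,  1.88397288e+01,  4.18605432e+00,
       -4.64485915e-03, -6.93443297e-06]), 'position': array([ 218.7126704 , -584.88398609,  238.23959387]), 'ee_rot': array([-1.77861580e-01,  9.84054944e-01,  1.03871248e-03, -2.14054947e-04]), 'contact_force': array([-0.40183922,  0.15273144,  0.49938549]), 'wrist_torque': array([ 0.06685738, -0.019223  ,  0.06202237]), 'gripper_width': 85.71688394748877}
scene {'mtx': array([[484.9945595 ,   0.        , 282.37011754],
       [  0.        , 484.9945595 , 210.27299876],
       [  0.        ,   0.        ,   1.        ]]), 'extrinsics': array([[-7.50317526e-01, -5.64621954e-01,  3.43839584e-01,
         9.09370366e+02],
       [ 6.60937715e-01, -6.51405344e-01,  3.72602221e-01,
         4.46420272e+02],
       [ 1.35995479e-02,  5.06826526e-01,  8.61940790e-01,
         1.17502253e+03],
       [ 0.00000000e+00,  0.00000000e+00,  0.00000000e+00,
         1.00000000e+00]])}
top {'mtx': array([[536.09517317,   0.        , 276.70119301],
       [  0.        , 536.09517317, 212.8850727 ],
       [  0.        ,   0.        ,   1.        ]]), 'extrinsics': array([[ 1.54805511e-02,  9.97223085e-01, -7.28455322e-02,
         4.04964565e+02],
       [-9.99819221e-01,  1.46340748e-02, -1.21395947e-02,
        -4.07343642e+00],
       [-1.10398571e-02,  7.30202908e-02,  9.97269351e-01,
         1.35109568e+03],
       [ 0.00000000e+00,  0.00000000e+00,  0.00000000e+00,
         1.00000000e+00]])}
```

View pics/top0.png

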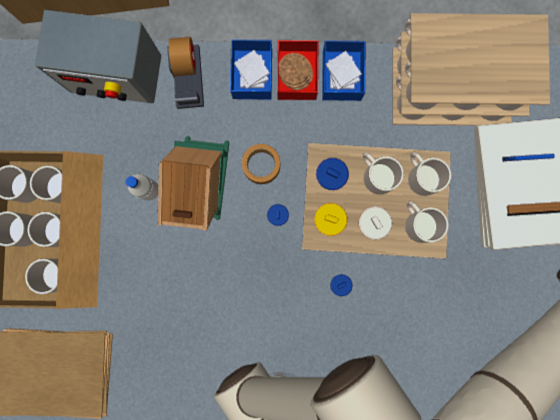

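View pics/scene0.png

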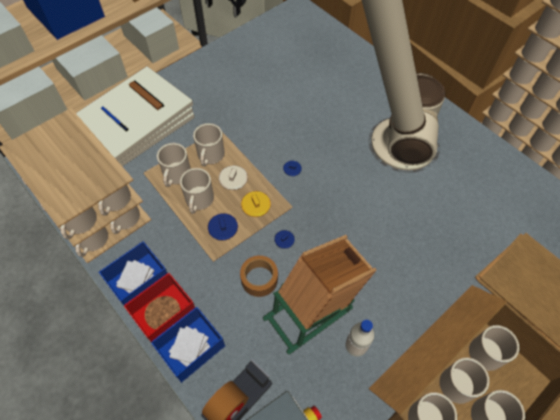

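The top view shows three blue lids: one on the board at (332,173), clearly larger, and two small ones on the table at (278,214) and (341,285). I choose (332,173). The box is at about (190,187), with its finger bar at (183,214). Next I take close crops.

```bash
python3 - <<'E'
import cv2,numpy as np
t=cv2.imread("pics/top0.png");s=cv2.imread("pics/scene0.png")
def c(i,x,y,w,h,f):
    return cv2.resize(i[y:y+h,x:x+w],(w*f,h*f),interpolation=cv2.INTER_CUBIC)
a=c(t,150,130,80,100,5)   # 400x500
b=c(t,305,148,50,50,8)    # 400x400
o=np.zeros((500,800,3),np.uint8);o[:,:400]=a;o[:400,400:]=b
cv2.imwrite("pics/c1.png",o)
cv2.imwrite("pics/c2.png",c(s,260,230,120,125,5)[:600])
E
```

```text
(no output)
```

View pics/c1.png

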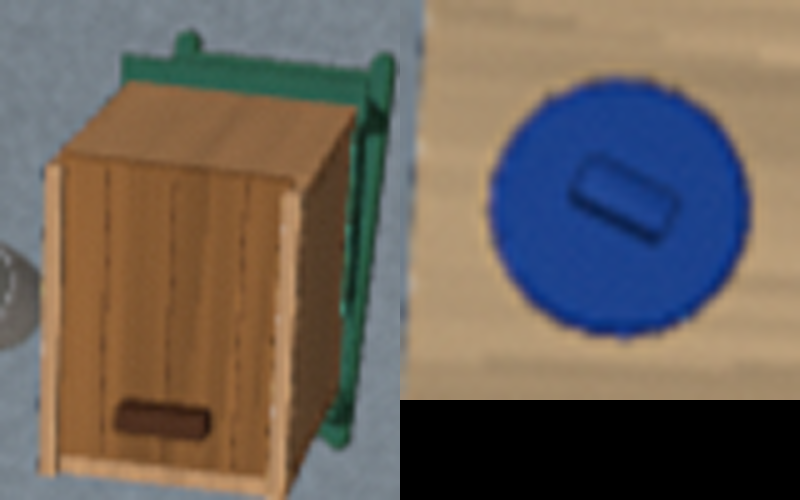

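View pics/c2.png

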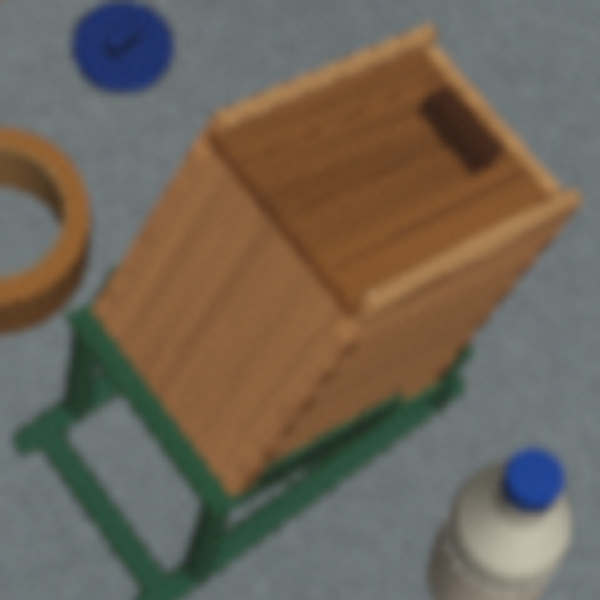

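The crops show that the chosen lid is the large one, with its centre near px (332.5,173.9) in the top view and its bar turned. The cover looks almost shut, with the bar just above the lower end wall. Next I fit the box pose.

```bash
cat > h.py <<'E'
import numpy as np,cv2
from scipy.spatial.transform import Rotation as R
from scipy.optimize import least_squares
from bench import *
def proj(P,p):
    E=p["extrinsics"];q=(np.atleast_2d(P)-E[:3,3])@E[:3,:3];q=q*[1,-1,-1]
    u=q@p["mtx"].T;return u[:,:2]/u[:,2:]
def ray(px,z,p):
    E=p["extrinsics"];d=np.linalg.inv(p["mtx"])@[px[0],px[1],1];d=E[:3,:3]@(d*[1,-1,-1])
    o=E[:3,3];return o+d*(z-o[2])/d[2]
def boxR(yaw):  # box axes as columns
    return (R.from_euler('z',yaw)*R.from_euler('y',-25,degrees=True)).as_matrix()
def b2w(P,b): return np.array(b[:3])+np.atleast_2d(P)@boxR(b[3]).T
def toolR(yaw,flip=1): # z=-boxz, y=flip*boxx
    B=boxR(yaw);z=-B[:,2];y=flip*B[:,0];return np.c_[np.cross(y,z),y,z]
def go(T,Rt): # remaining tool-frame shift (in current tool axes) and turn
    s=read_state();Rc=R.from_quat(s["ee_rot"])
    print("t",round(s["clock"],2),"pos",s["position"].round(1),"shift mm (tool axes now)",Rc.inv().apply(np.array(T)-s["position"]).round(1),"(target axes)",(Rt.T@(np.array(T)-s["position"])).round(1),
      "turn",(Rc.inv()*R.from_matrix(Rt)).as_rotvec().round(3),"w",round(s["gripper_width"],1),"F",s["contact_force"].round(1))
E
python3 - <<'E'
from h import *
top,sc=camera_params("top"),camera_params("scene")
T=np.array([[46,165],[38,475],[287,497],[301,190],[163,418]])/5+[150,130]
S=np.array([[212,122],[435,28],[578,203],[360,310],[462,130]])/5+[260,230]
# box pts, outer lip corners: y+ is image left in top
L=lambda sx,sy:[70*sx,54*sy,149]
def pts(c,o): return np.array([L(*k) for k in o]+[[-40+c,0,158]])
oT=[(1,1),(-1,1),(-1,-1),(1,-1)]; oS=[(1,-1),(-1,-1),(-1,1),(1,1)]
def f(v):
    return np.r_[(proj(b2w(pts(v[4],oT),v),top)-T).ravel(),(proj(b2w(pts(v[4],oS),v),sc)-S).ravel()]
r=least_squares(f,[600,200,60,0,0],loss='soft_l1',x_scale=[100,100,100,.1,10])
print(r.x.round(2),"\n",f(r.x).reshape(-1,2).round(1))
v=r.x
print("lid",ray((332.5,173.9),21,top),"grip",b2w([[-40+v[4],0,151]],v),"rim",b2w([[-18,0,104]],v))
c=np.array([[598,152],[680,200],[662,240],[572,195]])-[400,0]
print("bar corners",[ray((305+a/8,148+b/8),41,top).round(0)[:2] for a,b in c])
print("wrist",camera_params("wrist")["extrinsics"].round(2),read_state()["position"])
E
```

```text
[ 5.8144e+02  2.0371e+02  7.7270e+01 -1.0000e-01  5.1700e+00] 
 [[-0.1 -0. ]
 [ 0.2 -0.4]
 [-0.6  0.7]
 [-0.   0.6]
 [-0.7  0.3]
 [-0.7 -0.8]
 [-2.6  0.1]
 [-0.2  0.4]
 [ 1.6  0.9]
 [-1.  -0.8]]
lid [ 601.81238249 -125.76614042   21.        ] grip [[486.50679535 212.99397912 199.39860169]] rim [[521.45684589 209.57618302 163.91505713]]
bar corners [array([ 616., -117.]), array([ 601., -142.]), array([ 589., -137.]), array([ 602., -109.])]
wrist [[-3.5000e-01 -8.9000e-01 -3.0000e-01  1.4121e+02]
 [ 9.4000e-01 -3.3000e-01 -1.2000e-01 -6.1444e+02]
 [ 0.0000e+00 -3.2000e-01  9.5000e-01  3.7325e+02]
 [ 0.0000e+00  0.0000e+00  0.0000e+00  1.0000e+00]] [ 218.70461717 -584.93817732  238.31823824]
```

Fit residuals are about 1 px. The cover is about 5 mm open, the box yaw is −0.10 rad, and the lid is at (602,−126). I move over towards the box.

>>> drive_tool --moves '[[[-0.022, 0.0175, -0.0039, 0, 0, 0, 0], [-0.022, 0.0175, -0.0039, 0, 0, 0, 0], [-0.022, 0.0175, -0.0039, 0, 0, 0, 0], [-0.022, 0.0175, -0.0039, 0, 0, 0, 0], [-0.022, 0.0175, -0.0039, 0, 0, 0, 0], [-0.022, 0.0175, -0.0039, 0, 0, 0, 0], [-0.022, 0.0175, -0.0039, 0, 0, 0, 0], [-0.022, 0.0175, -0.0039, 0, 0, 0, 0]]]'

```text
clock: 0.77
position: [335.0, -391.2, 270.3]
ee_rot: [-0.178, 0.984, 0.0, -0.0]
contact_force: [0.4, -0.5, -0.4]
gripper_width: 85.3
```

>>> drive_tool --moves '[[[-0.022, 0.0175, -0.0039, 0, 0, 0, 0], [-0.022, 0.0175, -0.0039, 0, 0, 0, 0], [-0.022, 0.0175, -0.0039, 0, 0, 0, 0], [-0.022, 0.0175, -0.0039, 0, 0, 0, 0], [-0.022, 0.0175, -0.0039, 0, 0, 0, 0], [-0.022, 0.0175, -0.0039, 0, 0, 0, 0], [-0.022, 0.0175, -0.0039, 0, 0, 0, 0], [-0.022, 0.0175, -0.0039, 0, 0, 0, 0]]]'

```text
clock: 1.43
position: [450.7, -198.4, 301.6]
ee_rot: [-0.178, 0.984, 0.0, -0.0]
contact_force: [0.4, -0.7, 0.1]
gripper_width: 85.3
```

>>> drive_tool --moves '[[[-0.0117, 0.0327, 0, 0, 0, 0, 0], [-0.0117, 0.0327, 0, 0, 0, 0, 0], [-0.0117, 0.0327, 0, 0, 0, 0, 0], [-0.0117, 0.0327, 0, 0, 0, 0, 0], [-0.0117, 0.0327, 0, 0, 0, 0, 0], [-0.0117, 0.0327, 0, 0, 0, 0, 0], [-0.0117, 0.0327, 0, 0, 0, 0, 0], [-0.0117, 0.0327, 0, 0, 0, 0, 0]]]'

```text
clock: 2.1
position: [445.9, 79.6, 301.6]
ee_rot: [-0.178, 0.984, 0.0, -0.0]
contact_force: [1.4, -0.9, 0.2]
gripper_width: 85.5
```

```bash
cat >> h.py <<'E'
B=[581.44,203.71,77.27,-0.10]
E
python3 - <<'E'
from h import *
go(b2w([[-35,0,250]],B)[0],toolR(B[3],-1)); print(read_state()["joints"].round(2))
E
```

```text
t 2.1 pos [445.9  79.6 301.6] shift mm (tool axes now) [-47.3 129.5  12.5] (target axes) [-137.1   18.8    5. ] turn [ 0.39  -0.243 -1.094] w 85.5 F [ 1.4 -0.9  0.2]
[ 0.54  0.04 -0.28 -0.   -1.25 -1.75]
```

>>> drive_tool --moves '[[[0, 0, 0, 0.039, -0.0243, -0.1094, 0], [0, 0, 0, 0.039, -0.0243, -0.1094, 0], [0, 0, 0, 0.039, -0.0243, -0.1094, 0], [0, 0, 0, 0.039, -0.0243, -0.1094, 0], [0, 0, 0, 0.039, -0.0243, -0.1094, 0], [0, 0, 0, 0.039, -0.0243, -0.1094, 0], [0, 0, 0, 0.039, -0.0243, -0.1094, 0], [0, 0, 0, 0.039, -0.0243, -0.1094, 0]]]'

```text
clock: 2.77
position: [446.3, 78.1, 301.3]
ee_rot: [-0.575, 0.798, -0.132, 0.119]
contact_force: [-0.2, -0.3, 0.7]
gripper_width: 85.3
```

>>> drive_tool --moves '[[[0, 0, 0, 0.039, -0.0243, -0.1094, 0], [0, 0, 0, 0.039, -0.0243, -0.1094, 0], [-0.034, 0.0047, 0, 0, 0, 0, 0], [-0.034, 0.0047, 0, 0, 0, 0, 0], [-0.034, 0.0047, 0, 0, 0, 0, 0], [-0.034, 0.0047, 0, 0, 0, 0, 0], [0, 0, 0, 0, 0, 0, 0], [0, 0, 0, 0, 0, 0, 0]]]'

```text
clock: 3.43
position: [442.9, 216.2, 293.0]
ee_rot: [-0.656, 0.723, -0.16, 0.145]
contact_force: [0.2, -0.9, -0.3]
gripper_width: 85.5
```

```bash
python3 - <<'E'
from h import *
go(b2w([[-35,0,250]],B)[0],toolR(B[3],-1)); print(read_state()["joints"].round(2))
p=camera_params("wrist");im=get_image("wrist");cv2.imwrite("pics/w1.png",cv2.resize(im,(784,588),interpolation=cv2.INTER_CUBIC))
P=[[70,54,149],[70,-54,149],[-70,54,149],[-70,-54,149],[-35,0,158]]
print((proj(b2w(P,B),p)*1.4).round(0).tolist()); np.save("p1.npy",p)
E
```

```text
t 3.43 pos [442.9 216.2 293. ] shift mm (tool axes now) [-1.4  0.1  4.3] (target axes) [-1.4  0.1  4.3] turn [ 0.001 -0.     0.002] w 85.5 F [ 0.2 -0.9 -0.3]
[ 0.98 -0.04 -0.64  0.53 -0.83 -1.4 ]
[[214.0, 387.0], [187.0, 196.0], [458.0, 387.0], [468.0, 196.0], [398.0, 304.0]]
```

View pics/w1.png

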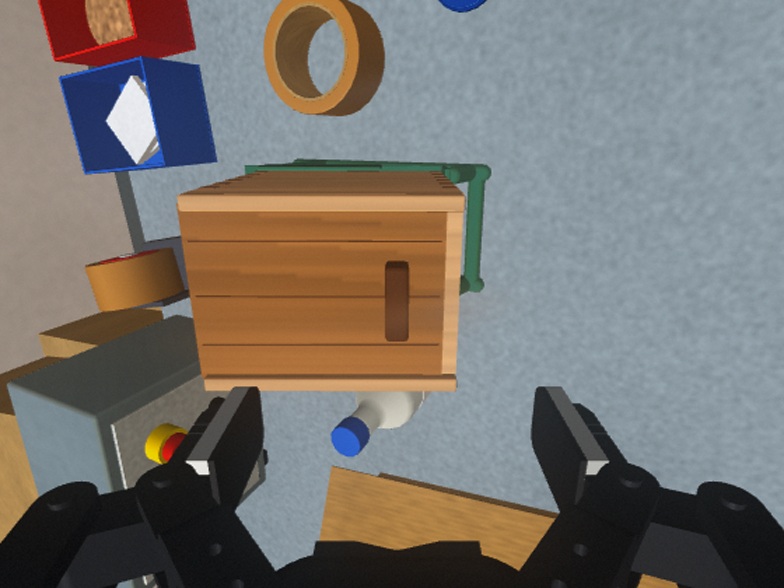

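```bash
python3 - <<'E'
from h import *
top,sc=camera_params("top"),camera_params("scene");w=np.load("p1.npy",allow_pickle=True).item()
T=np.array([[46,165],[38,475],[287,497],[301,190],[163,418]])/5+[150,130]
S=np.array([[212,122],[435,28],[578,203],[360,310],[462,130]])/5+[260,230]
W=np.array([[205,391],[456,391],[464,195],[179,195],[397,301]])/1.4
L=lambda sx,sy:[70*sx,54*sy,149]
def pts(c,o): return np.array([L(*k) for k in o]+[[-40+c,0,158]])
oT=[(1,1),(-1,1),(-1,-1),(1,-1)]; oS=[(1,-1),(-1,-1),(-1,1),(1,1)]
for use in((1,1,1),(0,0,1),(1,0,1)):
    def f(v):
        return np.concatenate([u*(proj(b2w(pts(v[4],o),v),p)-Z).ravel() for u,o,p,Z in zip(use,(oT,oS,oT),(top,sc,w),(T,S,W))])
    r=least_squares(f,[581,203,77,-.1,5],loss='soft_l1',x_scale=[100,100,100,.1,10])
    v=r.x;print(v.round(3),f(v).reshape(-1,2).round(1).tolist()); print(b2w([[-40+v[4],0,151]],v))
E
```

```text
[ 5.81882e+02  2.03175e+02  8.17950e+01 -9.60000e-02  3.10200e+00] [[-0.4, -0.6], [0.0, -0.7], [-0.6, 0.4], [-0.1, 0.1], [-0.8, 0.8], [-1.0, -1.8], [-2.7, -0.9], [-0.2, -0.5], [1.5, 0.0], [-0.4, -2.1], [1.5, -1.0], [-0.5, -1.3], [0.0, 0.3], [-0.2, 0.4], [-0.2, 2.9]]
[[485.07794076 212.54065165 203.05422539]]
[ 5.81195e+02  2.02845e+02  8.31110e+01 -9.60000e-02  2.99000e+00] [[-0.0, -0.0], [0.0, -0.0], [-0.0, 0.0], [0.0, 0.0], [-0.0, 0.0], [-0.0, -0.0], [-0.0, -0.0], [0.0, -0.0], [0.0, -0.0], [-0.0, -0.0], [0.8, -0.5], [-0.2, -0.8], [0.4, -0.1], [-1.2, 0.1], [0.0, 3.0]]
[[484.28790929 212.20023051 204.32189335]]
[ 5.81324e+02  2.02881e+02  8.28630e+01 -9.50000e-02  3.14400e+00] [[-0.4, -0.3], [0.1, -0.4], [-0.5, 0.6], [0.0, 0.2], [-0.7, 1.0], [-0.0, -0.0], [-0.0, -0.0], [-0.0, -0.0], [0.0, -0.0], [-0.0, -0.0], [1.0, -0.6], [-0.1, -1.1], [0.2, -0.3], [-1.1, 0.1], [-0.2, 2.8]]
[[484.54331786 212.08839124 204.13910074]]
```

```bash
sed -i '$d' h.py; echo 'B=[581.5,203,82,-0.096]' >> h.py; python3 - <<'E'
from h import *
go(b2w([[-37,0,170]],B)[0],toolR(B[3],-1))
E
```

```text
t 3.48 pos [442.9 215.1 293. ] shift mm (tool axes now) [-1.5 -0.  80.1] (target axes) [-1.3  0.1 80.1] turn [ 0.001 -0.003 -0.003] w 85.1 F [-0.6 -0.8 -0.3]
```

>>> drive_tool --moves '[[[-0.0015, 0, 0.02, 0, 0, 0, 165], [0, 0, 0.02, 0, 0, 0, 165], [0, 0, 0.02, 0, 0, 0, 165], [0, 0, 0.02, 0, 0, 0, 165], [0, 0, 0, 0, 0, 0, 165], [0, 0, 0, 0, 0, 0, 165]]]'

```text
clock: 3.98
position: [476.9, 211.3, 220.8]
ee_rot: [-0.654, 0.725, -0.161, 0.144]
contact_force: [-0.1, -0.2, -0.0]
gripper_width: 30.2
```

```bash
python3 - <<'E'
from h import *
go(b2w([[-37,0,153]],B)[0],toolR(B[3],-1))
p=camera_params("wrist");im=get_image("wrist");cv2.imwrite("pics/w2.png",cv2.resize(im,(784,588),interpolation=cv2.INTER_CUBIC))
np.save("p2.npy",p)
P=[[70,54,149],[70,-54,149],[-70,54,149],[-70,-54,149],[-37,0,158]]
print((proj(b2w(P,B),p)*1.4).round(0).tolist())
E
```

```text
t 3.98 pos [476.9 211.3 220.8] shift mm (tool axes now) [-1.9  0.6 17.1] (target axes) [-1.8  0.6 17.1] turn [ 0.001 -0.004 -0.005] w 30.2 F [-0.1 -0.2 -0. ]
[[136.0, 496.0], [77.0, 232.0], [482.0, 494.0], [499.0, 230.0], [400.0, 388.0]]
```

View pics/w2.png

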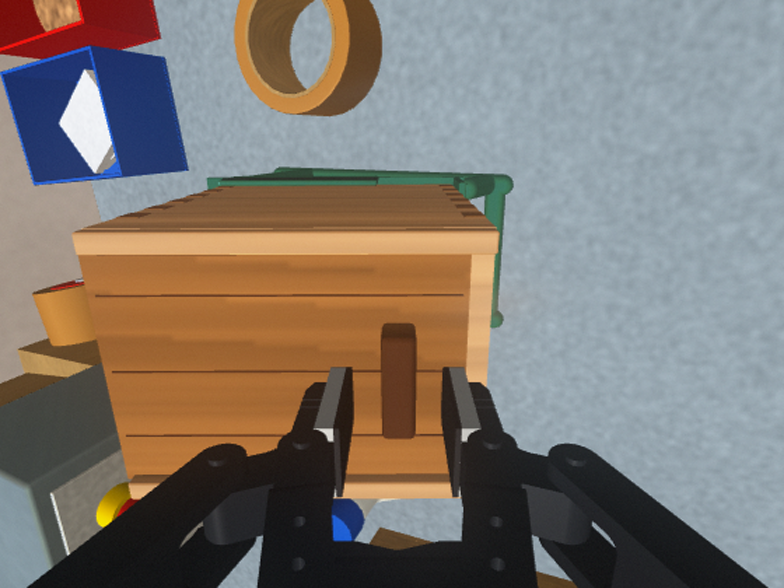

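The bar sits centred between the pads at about (398,382), and the box corners match to within 2–6 px. I lower over it.

>>> drive_tool --moves '[[[-0.001, 0, 0.004, 0, 0, 0, 165], [0, 0, 0.004, 0, 0, 0, 165], [0, 0, 0.003, 0, 0, 0, 165], [0, 0, 0.002, 0, 0, 0, 165], [0, 0, 0.001, 0, 0, 0, 165], [0, 0, 0, 0, 0, 0, 165]]]'

```text
clock: 4.53
position: [483.0, 213.5, 208.5]
ee_rot: [-0.655, 0.724, -0.16, 0.145]
contact_force: [0.2, -0.5, -0.1]
gripper_width: 30.0
```

>>> drive_tool --moves '[[[0, 0, 0.001, 0, 0, 0, 165], [0, 0, 0, 0, 0, 0, 165]]]'

```text
clock: 4.7
position: [483.5, 213.5, 207.7]
ee_rot: [-0.655, 0.724, -0.16, 0.145]
contact_force: [-0.1, -0.1, 0.8]
gripper_width: 30.2
```

>>> drive_tool --moves '[[[0, 0, 0.001, 0, 0, 0, 165], [0, 0, 0, 0, 0, 0, 165]]]'

```text
clock: 4.87
position: [483.9, 213.4, 206.7]
ee_rot: [-0.655, 0.724, -0.16, 0.145]
contact_force: [0.3, 0.9, -0.2]
gripper_width: 30.0
```

>>> drive_tool --moves '[[[0, 0, 0.001, 0, 0, 0, 165], [0, 0, 0, 0, 0, 0, 165]]]'

```text
clock: 5.03
position: [484.4, 213.5, 206.2]
ee_rot: [-0.655, 0.724, -0.161, 0.146]
contact_force: [-0.8, 0.7, 1.9]
gripper_width: 30.1
```

>>> drive_tool --moves '[[[0, 0, 0, 0, 0, 0, 200], [0, 0, 0, 0, 0, 0, 230], [0, 0, 0, 0, 0, 0, 255], [0, 0, 0, 0, 0, 0, 255], [0, 0, 0, 0, 0, 0, 255], [0, 0, 0, 0, 0, 0, 255]]]'

```text
clock: 5.53
position: [484.7, 214.0, 207.3]
ee_rot: [-0.655, 0.724, -0.161, 0.147]
contact_force: [-4.9, 1.0, 6.4]
gripper_width: 10.4
```

>>> drive_tool --moves '[[[0, -0.005, 0, 0, 0, 0, 255], [0, -0.005, 0, 0, 0, 0, 255], [0, 0, 0, 0, 0, 0, 255]]]'

```text
clock: 5.78
position: [494.2, 213.1, 211.8]
ee_rot: [-0.655, 0.724, -0.161, 0.147]
contact_force: [-0.9, -1.0, 5.8]
gripper_width: 10.5
```

>>> drive_tool --moves '[[[0, -0.01, -0.0005, 0, 0, 0, 255], [0, -0.011, -0.0005, 0, 0, 0, 255], [0, -0.011, 0, 0, 0, 0, 255], [0, -0.011, 0, 0, 0, 0, 255], [0, -0.011, 0, 0, 0, 0, 255], [0, -0.011, 0, 0, 0, 0, 255], [0, -0.011, 0, 0, 0, 0, 255], [0, -0.008, 0, 0, 0, 0, 255]]]'

```text
clock: 6.45
position: [569.2, 205.6, 247.0]
ee_rot: [-0.655, 0.724, -0.16, 0.146]
contact_force: [-4.6, 2.7, 2.3]
gripper_width: 10.2
```

>>> drive_tool --moves '[[[0, -0.003, 0, 0, 0, 0, 255], [0, -0.002, 0, 0, 0, 0, 255], [0, 0, 0, 0, 0, 0, 255]]]'

```text
clock: 6.7
position: [573.7, 205.1, 249.1]
ee_rot: [-0.655, 0.724, -0.16, 0.146]
contact_force: [0.5, 2.4, 2.1]
gripper_width: 10.5
```

>>> drive_tool --moves '[[[0, -0.002, 0, 0, 0, 0, 255], [0, 0, 0, 0, 0, 0, 255], [0, 0, 0, 0, 0, 0, 255]]]'

```text
clock: 6.95
position: [575.2, 204.9, 249.8]
ee_rot: [-0.655, 0.724, -0.16, 0.146]
contact_force: [-0.7, 4.2, 1.8]
gripper_width: 10.6
```

```bash
python3 - <<'E'
from h import *
go(b2w([[65,0,153]],B)[0],toolR(B[3],-1)); print(read_state()["joints"].round(2))
E
```

```text
t 6.95 pos [575.2 204.9 249.8] shift mm (tool axes now) [1.3 0.1 1.8] (target axes) [1.3 0.1 1.8] turn [-0.001  0.    -0.004] w 10.6 F [-0.7  4.2  1.8]
[ 0.72  0.19 -0.5   0.54 -0.65 -1.22]
```

>>> drive_tool --moves '[[[0, -0.002, 0, 0, 0, 0, 255], [0, 0, 0, 0, 0, 0, 255], [0, 0, 0, 0, 0, 0, 255]]]'

```text
clock: 7.2
position: [575.4, 204.9, 249.9]
ee_rot: [-0.655, 0.724, -0.16, 0.145]
contact_force: [-11.1, 6.7, 5.0]
gripper_width: 10.3
```

>>> drive_tool --moves '[[[0, -0.002, 0, 0, 0, 0, 255], [0, 0, 0, 0, 0, 0, 255], [0, 0, 0, 0, 0, 0, 255]]]'

```text
clock: 7.45
position: [575.5, 204.8, 249.9]
ee_rot: [-0.656, 0.724, -0.159, 0.144]
contact_force: [-20.4, 10.0, 6.1]
gripper_width: 10.5
```

>>> drive_tool --moves '[[[0, 0.003, 0, 0, 0, 0, 255], [0, 0, 0, 0, 0, 0, 165], [0, 0, 0, 0, 0, 0, 165], [0, 0, 0, 0, 0, 0, 165], [0, 0, -0.01, 0, 0, 0, 165], [0, 0, -0.02, 0, 0, 0, 165], [0, 0, -0.03, 0, 0, 0, 165], [0, 0, -0.03, 0, 0, 0, 165]]]'

```text
clock: 8.12
position: [537.4, 207.0, 331.9]
ee_rot: [-0.655, 0.725, -0.161, 0.144]
contact_force: [1.0, 0.8, 0.3]
gripper_width: 30.1
```

```bash
cat >> h.py <<'E'
def downR(deg):
    a=np.radians(deg);y=np.array([np.cos(a),np.sin(a),0]);z=np.array([0,0,-1.]);return np.c_[np.cross(y,z),y,z]
E
python3 - <<'E'
from h import *
go([602,-126,150],downR(152)); print(read_state()["joints"].round(2))
im=get_image("top");cv2.imwrite("pics/t2.png",im)
E
```

```text
t 8.12 pos [537.4 207.  331.9] shift mm (tool axes now) [324.4 -12.3 206.9] (target axes) [ 263.7 -213.4  181.9] turn [-0.429  0.082  0.381] w 30.1 F [1.  0.8 0.3]
[ 0.8   0.07 -0.4   0.45 -0.87 -1.15]
```

>>> drive_tool --moves '[[[0, 0, 0, -0.0858, 0.0164, 0.0762, 165], [0, 0, 0, -0.0858, 0.0164, 0.0762, 165], [0, 0, 0, -0.0858, 0.0164, 0.0762, 165], [0, 0, 0, -0.0858, 0.0164, 0.0762, 165], [0, 0, 0, -0.0858, 0.0164, 0.0762, 165], [0.0264, -0.0213, 0, 0, 0, 0, 165], [0.0264, -0.0213, 0, 0, 0, 0, 165], [0.0264, -0.0213, 0, 0, 0, 0, 165]]]'

```text
clock: 8.83
position: [557.8, 106.8, 331.4]
ee_rot: [-0.516, 0.857, 0.0, 0.001]
contact_force: [0.3, -0.6, -0.6]
gripper_width: 30.5
```

>>> drive_tool --moves '[[[0.0264, -0.0213, 0, 0, 0, 0, 165], [0.0264, -0.0213, 0, 0, 0, 0, 165], [0.0264, -0.0213, 0.01, 0, 0, 0, 165], [0.0264, -0.0213, 0.02, 0, 0, 0, 165], [0.0264, -0.0213, 0.02, 0, 0, 0, 165], [0.0264, -0.0213, 0.02, 0, 0, 0, 165], [0.0264, -0.0213, 0.02, 0, 0, 0, 165], [0, 0, 0.03, 0, 0, 0, 165]]]'

```text
clock: 9.5
position: [604.5, -130.3, 212.0]
ee_rot: [-0.513, 0.858, -0.002, 0.003]
contact_force: [1.4, 0.6, 0.1]
gripper_width: 30.4
```

>>> drive_tool --moves '[[[0, 0, 0.03, 0, 0, 0, 165], [0, 0, 0, 0, 0, 0, 165], [0, 0, 0, 0, 0, 0, 165]]]'

```text
clock: 9.75
position: [602.3, -125.3, 180.1]
ee_rot: [-0.516, 0.857, 0.001, -0.0]
contact_force: [0.2, -0.1, 0.8]
gripper_width: 29.9
```

```bash
python3 - <<'E'
from h import *
go([602,-126,31],downR(152)); print(read_state()["joints"].round(2))
p=camera_params("wrist");im=get_image("wrist");np.save("p3.npy",p)
print((proj([[602,-126,21],[602,-126,41]],p)*1.4).round(0).tolist())
cv2.imwrite("pics/w3.png",cv2.resize(im,(784,588),interpolation=cv2.INTER_CUBIC))
E
```

```text
t 9.75 pos [ 602.3 -125.3  180.1] shift mm (tool axes now) [  0.9  -0.3 149.1] (target axes) [  0.8  -0.  149.1] turn [0.002 0.001 0.001] w 29.9 F [ 0.2 -0.1  0.8]
[ 0.06  0.41 -0.1  -0.   -1.06 -0.54]
[[397.0, 266.0], [397.0, 275.0]]
```

View pics/w3.png

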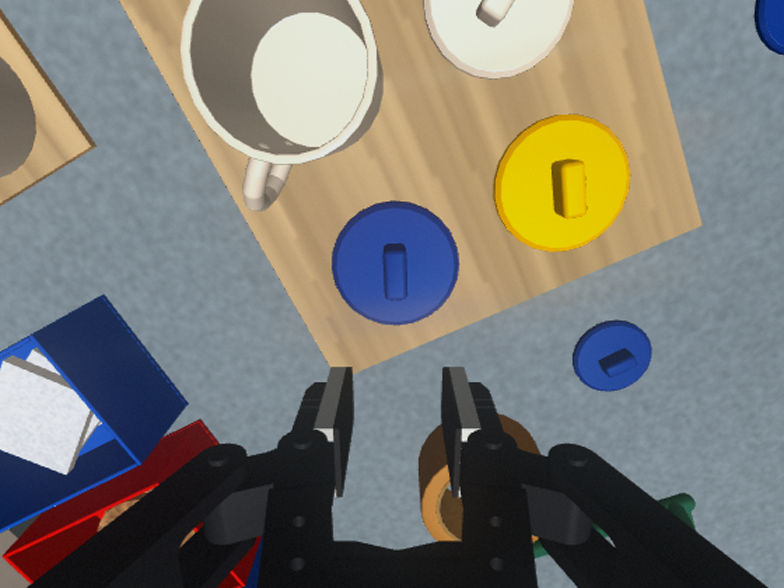

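The lid is at about (395.5,263), against a predicted (397,266), and its bar is aligned with the pads. I correct by +2.8/−1 mm and descend.

>>> drive_tool --moves '[[[0.0028, -0.001, 0.02, 0, 0, 0, 165], [0, 0, 0.025, 0, 0, 0, 165], [0, 0, 0.025, 0, 0, 0, 165], [0, 0, 0.025, 0, 0, 0, 165], [0, 0, 0.025, 0, 0, 0, 165], [0, 0, 0.015, 0, 0, 0, 165], [0, 0, 0.01, 0, 0, 0, 165], [0, 0, 0.002, 0, 0, 0, 165]]]'

```text
clock: 10.47
position: [603.9, -126.9, 34.3]
ee_rot: [-0.516, 0.856, -0.0, 0.002]
contact_force: [-0.1, -0.1, -0.0]
gripper_width: 30.4
```

>>> drive_tool --moves '[[[0, 0, 0, 0, 0, 0, 165], [0, 0, 0, 0, 0, 0, 165]]]'

```text
clock: 10.63
position: [604.7, -127.2, 36.0]
ee_rot: [-0.516, 0.857, -0.001, 0.003]
contact_force: [-0.2, -0.1, 0.3]
gripper_width: 30.6
```

>>> drive_tool --moves '[[[0, 0, 0, 0, 0, 0, 190], [0, 0, 0, 0, 0, 0, 215], [0, 0, 0, 0, 0, 0, 255], [0, 0, 0, 0, 0, 0, 255], [0, 0, 0, 0, 0, 0, 255], [0, 0, 0, 0, 0, 0, 255]]]'

```text
clock: 11.13
position: [604.0, -127.3, 35.8]
ee_rot: [-0.516, 0.857, -0.001, 0.003]
contact_force: [-1.3, 1.1, 6.6]
gripper_width: 12.4
```

>>> drive_tool --moves '[[[0, 0, -0.002, 0, 0, 0, 255], [0, 0, -0.008, 0, 0, 0, 255], [0, 0, -0.02, 0, 0, 0, 255], [0, 0, -0.03, 0, 0, 0, 255], [0, 0, -0.03, 0, 0, 0, 255], [0, 0, -0.03, 0, 0, 0, 255], [0, 0, -0.03, 0, 0, 0, 255], [0, 0, -0.03, 0, 0, 0, 255]]]'

```text
clock: 11.8
position: [601.9, -127.8, 215.5]
ee_rot: [-0.516, 0.857, 0.001, 0.001]
contact_force: [0.5, -0.5, -1.5]
gripper_width: 11.8
```

>>> drive_tool --moves '[[[0, 0, -0.03, 0, 0, 0, 255], [0, 0, -0.03, 0, 0, 0, 255], [0, 0, -0.03, 0, 0, 0, 255], [0, 0, -0.03, 0, 0, 0, 255], [0, 0, 0, 0, 0, 0, 255], [0, 0, 0, 0, 0, 0, 255]]]'

```text
clock: 12.3
position: [602.5, -128.0, 336.1]
ee_rot: [-0.516, 0.857, -0.001, 0.004]
contact_force: [-0.1, 0.2, -2.6]
gripper_width: 12.2
```

```bash
python3 - <<'E'
from h import *
go(b2w([[-18,0,220]],B)[0],toolR(B[3],-1)); print(read_state()["joints"].round(2))
p=camera_params("wrist");im=get_image("wrist");np.save("p4.npy",p)
s=read_state();Rc=R.from_quat(s["ee_rot"])
print([ (k,(proj(s["position"]+Rc.apply([[0,0,k]]),p)*1.4).round(0).tolist()) for k in (10,18,-8)])
cv2.imwrite("pics/w4.png",cv2.resize(im,(784,588),interpolation=cv2.INTER_CUBIC))
E
```

```text
t 12.3 pos [ 602.5 -128.   336.1] shift mm (tool axes now) [-240.6  274.8   62.4] (target axes) [-327.5  173.1  -11.9] turn [ 0.425 -0.081 -0.386] w 12.2 F [-0.1  0.2 -2.6]
[ 0.05  0.32  0.15 -0.   -1.4  -0.54]
[(10, [[400.0, 382.0]]), (18, [[400.0, 371.0]]), (-8, [[400.0, 410.0]])]
```

View pics/w4.png

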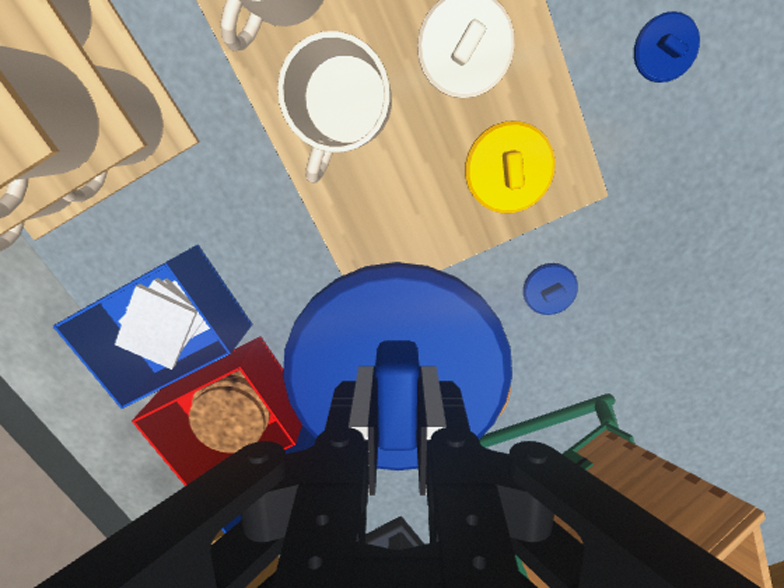

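The lid is held square. I work out its offset in the tool frame from the visible outline (x 285–511, bottom 469, top 263).

```bash
python3 - <<'E'
from h import *
p=np.load("p4.npy",allow_pickle=True).item();s=read_state();Rc=R.from_quat(s["ee_rot"])
a=np.linspace(0,2*np.pi,361);C=np.c_[np.cos(a),np.sin(a),0*a]*41.5
def ext(v):
    q=np.vstack([proj(s["position"]+Rc.apply(C+[v[0],v[1],v[2]+k]),p)*1.4 for k in (0,8)])
    return np.r_[q[:,0].min(),q[:,0].max(),q[:,1].min(),q[:,1].max()]
r=least_squares(lambda v:ext(v)-[285,511,263,469],[0,0,12]);print(r.x,ext(r.x))
print("bar corner prediction",(proj(s["position"]+Rc.apply([[r.x[0]+i,r.x[1]+j,r.x[2]-20] for i in(16,-16) for j in(-7,7)]),p)*1.4).round(0).tolist())
E
```

```text
[-2.94948546 -0.81685233 18.7954262 ] [285.39437597 510.60667743 262.58322142 469.46451822]
bar corner prediction [[376.0, 363.0], [420.0, 363.0], [377.0, 447.0], [418.0, 447.0]]
```

>>> drive_tool --moves '[[[0, 0, 0, 0.085, -0.0162, -0.0772, 255], [0, 0, 0, 0.085, -0.0162, -0.0772, 255], [0, 0, 0, 0.085, -0.0162, -0.0772, 255], [0, 0, 0, 0.085, -0.0162, -0.0772, 255], [0, 0, 0, 0.085, -0.0162, -0.0772, 255], [0, 0.025, -0.002, 0, 0, 0, 255], [0, 0.03, -0.002, 0, 0, 0, 255], [0, 0.03, -0.002, 0, 0, 0, 255]]]'

```text
clock: 13.02
position: [520.2, -120.5, 300.5]
ee_rot: [-0.657, 0.723, -0.157, 0.142]
contact_force: [0.1, -0.0, -1.4]
gripper_width: 11.8
```

>>> drive_tool --moves '[[[0, 0.03, -0.002, 0, 0, 0, 255], [0, 0.03, -0.002, 0, 0, 0, 255], [-0.01, 0.028, -0.002, 0, 0, 0, 255], [-0.028, 0, 0, 0, 0, 0, 255], [-0.028, 0, 0, 0, 0, 0, 255], [-0.028, 0, 0, 0, 0, 0, 255], [-0.028, 0, 0, 0, 0, 0, 255], [-0.028, 0, 0, 0, 0, 0, 255]]]'

```text
clock: 13.68
position: [453.5, 37.1, 270.2]
ee_rot: [-0.657, 0.723, -0.159, 0.142]
contact_force: [0.7, -0.9, -1.4]
gripper_width: 12.1
```

>>> drive_tool --moves '[[[-0.028, 0, 0, 0, 0, 0, 255], [-0.028, 0, 0, 0, 0, 0, 255], [-0.028, 0, 0, 0, 0, 0, 255], [-0.028, 0, 0, 0, 0, 0, 255], [-0.028, 0, 0, 0, 0, 0, 255], [-0.028, 0, 0, 0, 0, 0, 255], [0, 0, 0, 0, 0, 0, 255], [0, 0, 0, 0, 0, 0, 255]]]'

```text
clock: 14.35
position: [470.4, 204.2, 269.7]
ee_rot: [-0.658, 0.722, -0.159, 0.142]
contact_force: [-1.0, -0.5, -2.7]
gripper_width: 12.2
```

```bash
python3 - <<'E'
from h import *
go(b2w([[-18,-.5,220]],B)[0],toolR(B[3],-1)); print(read_state()["joints"].round(2))
p=camera_params("wrist");im=get_image("wrist");np.save("p5.npy",p)
P=[[70,54,149],[70,-54,149],[-70,54,149],[-70,-54,149],[39,0,143]]
print((proj(b2w(P,B),p)*1.4).round(0).tolist())
cv2.imwrite("pics/w5.png",cv2.resize(im,(784,588),interpolation=cv2.INTER_CUBIC))
E
```

```text
t 14.35 pos [470.4 204.2 269.7] shift mm (tool axes now) [-8.9 -3.  -3.1] (target axes) [-9.  -3.  -3.1] turn [ 0.007 -0.004  0.003] w 12.2 F [-1.  -0.5 -2.7]
[ 0.89  0.01 -0.65  0.54 -0.75 -1.36]
[[215.0, 440.0], [185.0, 226.0], [493.0, 439.0], [511.0, 227.0], [271.0, 336.0]]
```

View pics/w5.png

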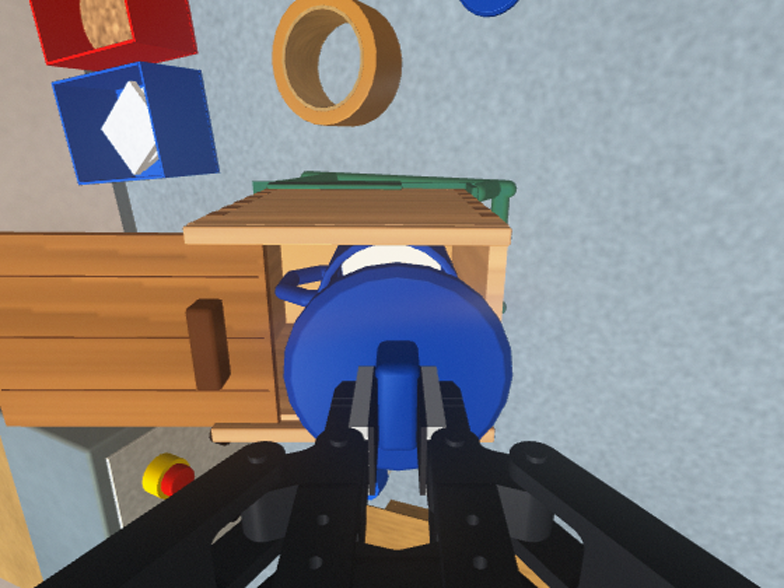

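The box corners match the model to about 1–3 px, the cover is fully open, and the mug is visible inside. I correct laterally, then lower.

>>> drive_tool --moves '[[[-0.009, -0.003, 0, 0.007, -0.004, 0.003, 255], [0, 0, 0.01, 0, 0, 0, 255], [0, 0, 0.01, 0, 0, 0, 255], [0, 0, 0, 0, 0, 0, 255], [0, 0, 0, 0, 0, 0, 255], [0, 0, 0, 0, 0, 0, 255]]]'

```text
clock: 14.9
position: [483.4, 211.6, 255.7]
ee_rot: [-0.655, 0.723, -0.16, 0.148]
contact_force: [0.0, 0.8, -0.8]
gripper_width: 12.3
```

```bash
python3 - <<'E'
from h import *
go(b2w([[-18,-.5,126]],B)[0],toolR(B[3],-1))
E
```

```text
t 14.9 pos [483.4 211.6 255.7] shift mm (tool axes now) [-0.1  2.4 73. ] (target axes) [-0.4  2.2 73. ] turn [-0.003  0.003 -0.003] w 12.3 F [ 0.   0.8 -0.8]
```

>>> drive_tool --moves '[[[0, 0.002, 0.01, 0, 0, 0, 255], [0, 0, 0.012, 0, 0, 0, 255], [0, 0, 0.012, 0, 0, 0, 255], [0, 0, 0.011, 0, 0, 0, 255], [0, 0, 0.01, 0, 0, 0, 255], [0, 0, 0, 0, 0, 0, 255], [0, 0, 0, 0, 0, 0, 255], [0, 0, 0, 0, 0, 0, 255]]]'

```text
clock: 15.57
position: [505.1, 210.4, 205.7]
ee_rot: [-0.655, 0.723, -0.16, 0.149]
contact_force: [0.8, -0.7, -1.6]
gripper_width: 12.2
```

```bash
python3 - <<'E'
from h import *
go(b2w([[-18,-.5,126]],B)[0],toolR(B[3],-1))
E
```

```text
t 15.57 pos [505.1 210.4 205.7] shift mm (tool axes now) [ 0.6  0.7 18.5] (target axes) [ 0.5  0.7 18.5] turn [-0.004  0.005 -0.003] w 12.2 F [ 0.8 -0.7 -1.6]
```

>>> drive_tool --moves '[[[0.0005, 0.0007, 0.005, -0.004, 0.005, -0.003, 255], [0, 0, 0.004, 0, 0, 0, 255], [0, 0, 0, 0, 0, 0, 255]]]'

```text
clock: 15.82
position: [507.9, 209.1, 195.7]
ee_rot: [-0.657, 0.723, -0.16, 0.144]
contact_force: [0.2, 0.1, -1.7]
gripper_width: 12.2
```

>>> drive_tool --moves '[[[0, 0, 0.002, 0, 0, 0, 255], [0, 0, 0, 0, 0, 0, 255]]]'

```text
clock: 15.98
position: [508.8, 209.1, 194.0]
ee_rot: [-0.657, 0.723, -0.16, 0.144]
contact_force: [0.9, 0.3, -1.1]
gripper_width: 12.2
```

>>> drive_tool --moves '[[[0, 0, 0.002, 0, 0, 0, 255], [0, 0, 0, 0, 0, 0, 255]]]'

```text
clock: 16.15
position: [509.6, 209.0, 192.3]
ee_rot: [-0.657, 0.723, -0.16, 0.144]
contact_force: [-0.2, 0.5, -2.0]
gripper_width: 12.4
```

>>> drive_tool --moves '[[[0, 0, 0.002, 0, 0, 0, 255], [0, 0, 0, 0, 0, 0, 255]]]'

```text
clock: 16.32
position: [510.0, 209.0, 192.0]
ee_rot: [-0.657, 0.722, -0.161, 0.145]
contact_force: [-11.6, -0.4, 8.2]
gripper_width: 12.2
```

```bash
python3 - <<'E'
from h import *
go(b2w([[-18,-.5,126]],B)[0],toolR(B[3],-1))
E
```

```text
t 16.32 pos [510. 209. 192.] shift mm (tool axes now) [-0.4 -0.5  4. ] (target axes) [-0.4 -0.5  4. ] turn [-0.001 -0.001  0.001] w 12.2 F [-11.6  -0.4   8.2]
```

Contact comes about 4 mm above the predicted seat, with a side force of −7 N along box x. That could be rim against bore, so I shift slightly down-slope and press a little.

>>> drive_tool --moves '[[[0, 0.001, -0.001, 0, 0, 0, 255], [0, 0, 0, 0, 0, 0, 255]]]'

```text
clock: 16.48
position: [509.3, 209.4, 191.9]
ee_rot: [-0.657, 0.723, -0.161, 0.145]
contact_force: [0.7, -0.4, -1.5]
gripper_width: 12.2
```

>>> drive_tool --moves '[[[0, 0.001, 0.001, 0, 0, 0, 255], [0, 0, 0, 0, 0, 0, 255]]]'

```text
clock: 16.65
position: [509.4, 209.4, 191.7]
ee_rot: [-0.656, 0.723, -0.161, 0.146]
contact_force: [-4.4, -2.1, 8.1]
gripper_width: 12.3
```

>>> drive_tool --moves '[[[0, 0, 0.0015, 0, 0, 0, 255], [0, 0, 0, 0, 0, 0, 255]]]'

```text
clock: 16.82
position: [509.5, 209.4, 191.7]
ee_rot: [-0.656, 0.722, -0.161, 0.147]
contact_force: [-17.2, -2.0, 18.3]
gripper_width: 12.6
```

```bash
cat >> h.py <<'E'
def bf():
    s=read_state();M=boxR(B[3]);print("F box",(M.T@s["contact_force"]).round(1),"TCP box",(M.T@(s["position"]-B[:3])).round(1))
E
python3 - <<'E'
from h import *
go(b2w([[-18,-.5,126]],B)[0],toolR(B[3],-1));bf()
E
```

```text
t 16.82 pos [509.5 209.4 191.7] shift mm (tool axes now) [-0.  -1.2  4. ] (target axes) [-0.  -1.2  4. ] turn [-0.003  0.     0.   ] w 12.6 F [-17.2  -2.   18.3]
F box [-7.6 -3.6 23.7] TCP box [-19.2  -0.5 130. ]
```

>>> drive_tool --moves '[[[0, 0, -0.002, 0, 0, 0, 255], [0.002, 0, 0, 0, 0, 0, 255], [0.002, 0, 0, 0, 0, 0, 255], [0.001, 0, 0, 0, 0, 0, 255], [0, 0, 0, 0, 0, 0, 255]]]'

```text
clock: 17.23
position: [509.4, 207.6, 191.9]
ee_rot: [-0.657, 0.722, -0.159, 0.148]
contact_force: [-1.6, 6.6, 3.8]
gripper_width: 12.5
```

>>> drive_tool --moves '[[[-0.003, 0, 0, 0, 0, 0, 255], [-0.004, 0, 0, 0, 0, 0, 255], [-0.003, 0, 0, 0, 0, 0, 255], [0, 0, 0, 0, 0, 0, 255]]]'

```text
clock: 17.57
position: [509.1, 209.9, 191.7]
ee_rot: [-0.655, 0.724, -0.164, 0.141]
contact_force: [-2.9, -11.7, 14.4]
gripper_width: 12.6
```

```bash
python3 - <<'E'
from h import *
bf()
E
```

```text
F box [  4.4 -11.9  13.8] TCP box [-1.950e+01 -1.000e-01  1.301e+02]
```

The lid's side travel is limited to about 2.4 mm, so its rim is in the bore. The depth agrees with a box about 3.4 mm higher, which also fits the earlier cover contact. I recentre, press lightly and release.

>>> drive_tool --moves '[[[0.004, 0, 0, 0, 0, 0, 255], [0, 0, 0, 0, 0, 0, 255], [0, 0, 0, 0, 0, 0, 255]]]'

```text
clock: 17.82
position: [509.3, 209.5, 191.6]
ee_rot: [-0.656, 0.723, -0.161, 0.145]
contact_force: [-1.5, -2.3, 8.7]
gripper_width: 12.4
```

```bash
python3 - <<'E'
from h import *
bf();go(b2w([[-18,-.5,130]],B)[0],toolR(B[3],-1))
E
```

```text
F box [ 2.5 -2.4  8.4] TCP box [-19.4  -0.4 130. ]
t 17.82 pos [509.3 209.5 191.6] shift mm (tool axes now) [ 0.1 -1.4  0. ] (target axes) [ 0.1 -1.4  0. ] turn [-0.001 -0.003 -0.   ] w 12.4 F [-1.5 -2.3  8.7]
```

Light press of 8 N, orientation within 0.003 rad, so I release.

>>> drive_tool --moves '[[[0, 0, 0, 0, 0, 0, 240], [0, 0, 0, 0, 0, 0, 210], [0, 0, 0, 0, 0, 0, 180], [0, 0, 0, 0, 0, 0, 170], [0, 0, 0, 0, 0, 0, 170], [0, 0, 0, 0, 0, 0, 170]]]'

```text
clock: 18.32
position: [508.2, 209.8, 189.5]
ee_rot: [-0.657, 0.723, -0.16, 0.144]
contact_force: [0.3, 0.7, -0.4]
gripper_width: 28.5
```

>>> drive_tool --moves '[[[0, 0, -0.004, 0, 0, 0, 170], [0, 0, -0.01, 0, 0, 0, 170], [0, 0, -0.015, 0, 0, 0, 170], [0, 0, -0.02, 0, 0, 0, 170], [0, 0, -0.025, 0, 0, 0, 170], [0, 0, -0.025, 0, 0, 0, 170], [0, 0, 0, 0, 0, 0, 170], [0, 0, 0, 0, 0, 0, 170]]]'

```text
clock: 18.98
position: [466.8, 215.2, 281.7]
ee_rot: [-0.657, 0.722, -0.16, 0.146]
contact_force: [-0.0, -0.5, -1.1]
gripper_width: 28.7
```

```bash
sed -i 's/^B=.*/B=[580.2,203.1,85.1,-0.096]/' h.py; python3 - <<'E'
from h import *
bf();go(b2w([[65,0,210]],B)[0],toolR(B[3],-1))
p=camera_params("wrist");im=get_image("wrist")
a=np.linspace(0,2*np.pi,40)
for z,c in((112,(0,255,255)),):
    q=proj(b2w(np.c_[-18+41.5*np.cos(a),41.5*np.sin(a),z+0*a],B),p)
    print("pred lid top ext",(q.min(0)*1.4).round(),(q.max(0)*1.4).round())
print("bar top",(proj(b2w([[-18+i,j,132] for i in(-7,7) for j in(-16,16)],B),p)*1.4).round().tolist())
cv2.imwrite("pics/w6.png",cv2.resize(im,(784,588),interpolation=cv2.INTER_CUBIC))
E
```

```text
F box [-0.5 -0.5 -1. ] TCP box [-20.3   1.2 226.3]
t 18.98 pos [466.8 215.2 281.7] shift mm (tool axes now) [  1.2 -85.3  16.4] (target axes) [  1.2 -85.3  16.3] turn [-0.001  0.002  0.   ] w 28.7 F [-0.  -0.5 -1.1]
pred lid top ext [318. 213.] [469. 356.]
bar top [[407.0, 270.0], [407.0, 329.0], [379.0, 270.0], [380.0, 329.0]]
```

View pics/w6.png

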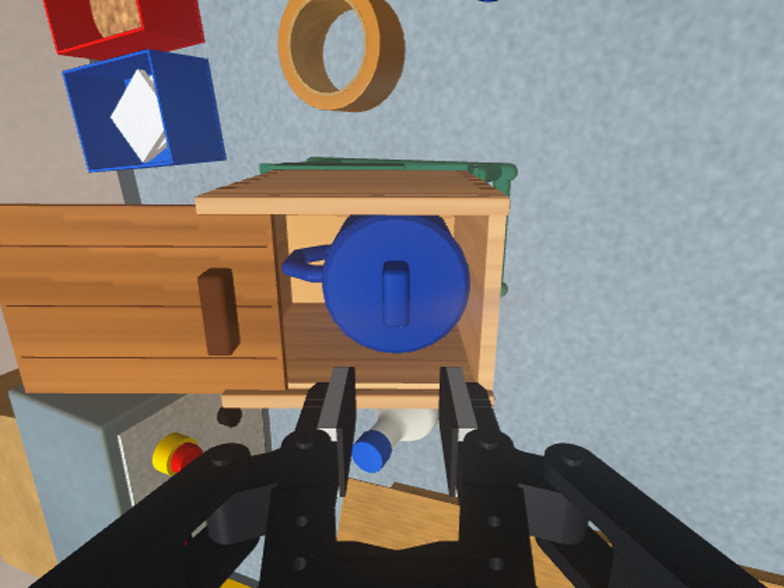

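The lid's outline is x 322–469, bottom 352, against a predicted 318–469 and 356. It lies flat on the mug, so it is seated. Next I close the cover.

>>> drive_tool --moves '[[[0.001, -0.028, 0, 0, 0, 0, 165], [0, -0.028, 0, 0, 0, 0, 165], [0, -0.028, 0, 0, 0, 0, 165], [0, 0, 0.01, 0, 0, 0, 165], [0, 0, 0.02, 0, 0, 0, 165], [0, 0, 0.02, 0, 0, 0, 165], [0, 0, 0, 0, 0, 0, 165], [0, 0, 0, 0, 0, 0, 165]]]'

```text
clock: 19.7
position: [563.0, 202.8, 267.5]
ee_rot: [-0.657, 0.723, -0.161, 0.142]
contact_force: [-0.1, 0.3, 0.1]
gripper_width: 30.2
```

```bash
python3 - <<'E'
from h import *
bf();go([575.3,204.9,249.9],toolR(B[3],-1))
E
```

```text
F box [-0.   0.3  0.2] TCP box [ 61.6  -1.9 172.5]
t 19.7 pos [563.  202.8 267.5] shift mm (tool axes now) [-3.4 -3.5 21. ] (target axes) [-3.3 -3.4 21. ] turn [ 0.005 -0.006  0.001] w 30.2 F [-0.1  0.3  0.1]
```

>>> drive_tool --moves '[[[-0.0025, -0.0034, 0, 0.004, -0.004, 0, 165], [0, 0, 0.006, 0, 0, 0, 165], [0, 0, 0.006, 0, 0, 0, 165], [0, 0, 0.005, 0, 0, 0, 165], [0, 0, 0.002, 0, 0, 0, 165], [0, 0, 0, 0, 0, 0, 165], [0, 0, 0, 0, 0, 0, 165]]]'

```text
clock: 20.28
position: [575.1, 205.4, 254.4]
ee_rot: [-0.657, 0.722, -0.161, 0.147]
contact_force: [-1.0, 0.8, 0.0]
gripper_width: 29.8
```

```bash
python3 - <<'E'
from h import *
bf();go([575.3,204.9,249.9],toolR(B[3],-1))
E
```

```text
F box [-1.   0.7  0.5] TCP box [ 66.7   1.8 155.7]
t 20.28 pos [575.1 205.4 254.4] shift mm (tool axes now) [0.5 1.6 4.2] (target axes) [0.5 1.6 4.2] turn [-0.003  0.002  0.001] w 29.8 F [-1.   0.8  0. ]
```

>>> drive_tool --moves '[[[0, 0.0015, 0.002, 0, 0, 0, 165], [0, 0, 0.001, 0, 0, 0, 165], [0, 0, 0, 0, 0, 0, 165], [0, 0, 0, 0, 0, 0, 200], [0, 0, 0, 0, 0, 0, 230], [0, 0, 0, 0, 0, 0, 255], [0, 0, 0, 0, 0, 0, 255], [0, 0, 0, 0, 0, 0, 255]]]'

```text
clock: 20.95
position: [574.7, 205.5, 251.2]
ee_rot: [-0.657, 0.722, -0.16, 0.147]
contact_force: [-4.3, 1.1, 3.0]
gripper_width: 10.2
```

>>> drive_tool --moves '[[[0, 0.005, 0, 0, 0, 0, 255], [0, 0.005, 0, 0, 0, 0, 255], [0, 0, 0, 0, 0, 0, 255]]]'

```text
clock: 21.2
position: [565.6, 206.4, 247.0]
ee_rot: [-0.657, 0.722, -0.161, 0.148]
contact_force: [-1.9, 0.2, 3.4]
gripper_width: 10.3
```

```bash
python3 - <<'E'
from h import *
bf()
E
```

```text
F box [-0.3  0.   3.9] TCP box [ 55.    1.9 153. ]
```

>>> drive_tool --moves '[[[0, 0.01, 0, 0, 0, 0, 255], [0, 0.011, 0, 0, 0, 0, 255], [0, 0.011, 0, 0, 0, 0, 255], [0, 0.011, 0, 0, 0, 0, 255], [0, 0.011, 0, 0, 0, 0, 255], [0, 0.011, 0, 0, 0, 0, 255], [0, 0.011, 0, 0, 0, 0, 255], [0, 0.01, 0, 0, 0, 0, 255]]]'

```text
clock: 21.87
position: [488.4, 214.2, 210.8]
ee_rot: [-0.657, 0.722, -0.161, 0.148]
contact_force: [0.9, -1.0, 2.7]
gripper_width: 10.3
```

>>> drive_tool --moves '[[[0, 0.003, 0, 0, 0, 0, 255], [0, 0.002, 0, 0, 0, 0, 255], [0, 0, 0, 0, 0, 0, 255]]]'

```text
clock: 22.12
position: [484.0, 214.6, 208.7]
ee_rot: [-0.657, 0.722, -0.16, 0.148]
contact_force: [-6.3, 0.1, 6.7]
gripper_width: 10.2
```

>>> drive_tool --moves '[[[0, 0.002, 0, 0, 0, 0, 255], [0, 0, 0, 0, 0, 0, 255], [0, 0, 0, 0, 0, 0, 255]]]'

```text
clock: 22.37
position: [482.5, 214.7, 208.0]
ee_rot: [-0.657, 0.722, -0.161, 0.148]
contact_force: [-4.5, -0.1, 6.5]
gripper_width: 10.6
```

>>> drive_tool --moves '[[[0, 0.002, 0, 0, 0, 0, 255], [0, 0, 0, 0, 0, 0, 255], [0, 0, 0, 0, 0, 0, 255]]]'

```text
clock: 22.62
position: [480.9, 214.9, 207.2]
ee_rot: [-0.656, 0.722, -0.161, 0.148]
contact_force: [-2.5, 0.1, 6.3]
gripper_width: 10.0
```

```bash
python3 - <<'E'
from h import *
bf()
E
```

```text
F box [ 0.4 -0.1  6.8] TCP box [-39.    2.2 152.9]
```

>>> drive_tool --moves '[[[0, 0.002, 0, 0, 0, 0, 255], [0, 0, 0, 0, 0, 0, 255], [0, 0, 0, 0, 0, 0, 255]]]'

```text
clock: 22.87
position: [479.8, 215.0, 206.8]
ee_rot: [-0.656, 0.722, -0.161, 0.148]
contact_force: [5.2, -2.1, 5.1]
gripper_width: 10.5
```

>>> drive_tool --moves '[[[0, 0.002, 0, 0, 0, 0, 255], [0, 0, 0, 0, 0, 0, 255], [0, 0, 0, 0, 0, 0, 255]]]'

```text
clock: 23.12
position: [479.6, 215.2, 206.8]
ee_rot: [-0.656, 0.722, -0.162, 0.149]
contact_force: [19.4, -5.4, 0.6]
gripper_width: 10.4
```

```bash
python3 - <<'E'
from h import *
bf()
E
```

```text
F box [18.2 -3.5 -7.8] TCP box [-40.4   2.4 153.1]
```

The stop is felt at 18 N, after a travel of about 105 mm. I relieve the push, release and retreat.

>>> drive_tool --moves '[[[0, -0.002, 0, 0, 0, 0, 255], [0, 0, 0, 0, 0, 0, 255], [0, 0, 0, 0, 0, 0, 210], [0, 0, 0, 0, 0, 0, 165], [0, 0, 0, 0, 0, 0, 165], [0, 0, 0, 0, 0, 0, 165], [0, 0, -0.01, 0, 0, 0, 165], [0, 0, -0.02, 0, 0, 0, 165]]]'

```text
clock: 23.78
position: [464.9, 214.3, 230.1]
ee_rot: [-0.657, 0.722, -0.161, 0.144]
contact_force: [0.7, 0.5, 0.9]
gripper_width: 30.0
```

>>> drive_tool --moves '[[[0, 0, -0.025, 0, 0, 0, 165], [0, 0, -0.025, 0, 0, 0, 165], [0, 0, -0.025, 0, 0, 0, 165], [0, 0, 0, 0, 0, 0, 165], [0, 0, 0, 0, 0, 0, 165]]]'

```text
clock: 24.2
position: [433.8, 219.4, 301.6]
ee_rot: [-0.657, 0.722, -0.16, 0.149]
contact_force: [-0.8, 0.0, -0.8]
gripper_width: 30.2
```

```bash
python3 - <<'E'
from h import *
bf()
p=camera_params("wrist");im=get_image("wrist")
print("bar c=0 / c=5:",[(proj(b2w([[-40+c+i,0,158] for i in(-6,6)],B),p)*1.4).round(1).tolist() for c in (0,5)])
P=[[70,-54,149],[-70,-54,149],[-70,54,149]];print((proj(b2w(P,B),p)*1.4).round(0).tolist())
cv2.imwrite("pics/w7.png",cv2.resize(im,(784,588),interpolation=cv2.INTER_CUBIC))
E
```

```text
F box [-1.1 -0.  -0.4] TCP box [-42.    2.2 258.4]
bar c=0 / c=5: [[[405.9, 293.6], [383.0, 293.6]], [[396.4, 293.6], [373.4, 293.6]]]
[[176.0, 186.0], [454.0, 187.0], [446.0, 377.0]]
```

View pics/w7.png

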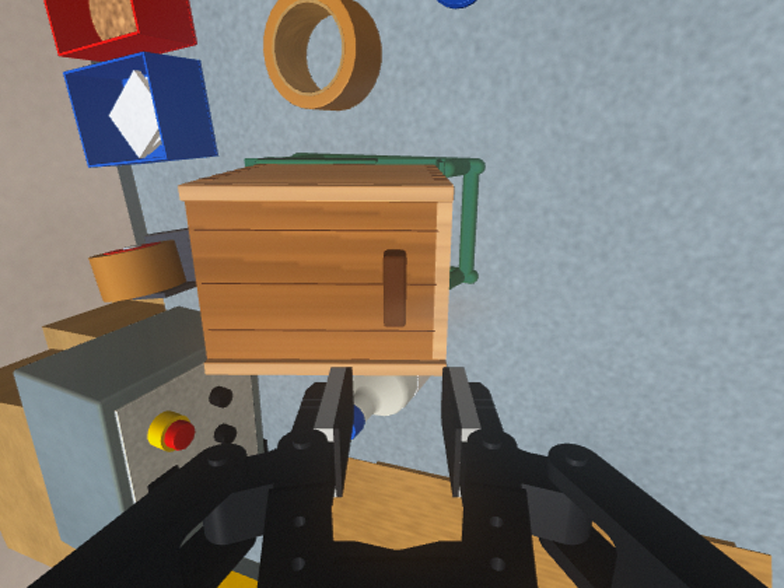

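The bar spans x 383–406, exactly the prediction for c = 0, so the cover is shut. I hand in.

```bash
python3 -c "
from bench import *
print(job_done(), read_state()['clock'])"
```

```text
the job is handed in; nothing more can be done
the job is handed in; nothing more can be done
```

The job is done and handed in at about 24 s. I slid the cover open to its stop, set the large blue lid from the board on the mug in the box, and slid the cover fully shut.

**Lid:** It was set down under a light press of about 8 N. Its rim could move only about 2.4 mm sideways, so it was inside the mug's bore. The last view before shutting showed it flat and concentric, within about 2 mm of where it should be.

**Cover:** I felt the shut stop at about 18 N after 105 mm of travel. In the last picture the finger bar (x 383–406 px) matches the fully shut prediction. The arm had backed off and was touching nothing.

**One disagreement:** The first camera fit put the box about 3.4 mm too low. Contact with the cover and the lid's seating depth both showed this, and I used the corrected height from then on.

I touched none of the other lids, the white mugs, the tape roll or the bottle. I took no final overall picture of them.

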